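# Draw the adapter plate from under the tip boxes and seat it in its dock

## Task

The flat plate with the upright grip fin lies under a stack of three tip boxes: draw it out toward you beneath the gate that holds the boxes back, and leave the boxes standing stacked where they are. Then slide the plate, nose first, between the rails of the dock until the stiff rubber pad at its end is pushed fully in, and let go. Be gentle: never press the plate against gate or dock with more than about 20 N, do not take the boxes off or topple them, and leave everything else alone.

Things in the scene. Friction and masses are not known exactly. Their poses are not given: they have to be found in the camera images.
- plate: flat grey plate 180x60x6 mm, 0.13 kg, on the worktop. Origin on its underside below the centre of its black upright grip fin; x runs to the nose, which starts under the boxes. Spans x -25 to 155, y -30 to 30 mm. Fin: 44 mm along x, 14 mm thick along y, z 6 to 46 mm; pinch it across y from above. Not reported while held
- plate_nose (a point): middle of the plate's nose edge, at x = +155 mm, z = 3 mm in the plate's frame
- gate: fixed slippery aluminium bracket 34 mm high, x -7 to 7 mm. Origin on the worktop under its centre; x points from its free side to the boxes. Opening under its bridge: y -32 to 32 mm, 14 mm high (2 mm spare each side of the plate). Feet 5 mm high reach y +-80 mm. Plate starts with its origin at x about -67 mm, is drawn to -x with 1 to 8 N drag; the gate holds the boxes back
- box_1: bottom tip box, green with clear lid, 86 (x) x 121 (y) x 67 mm, 0.10 to 0.18 kg; origin at the centre of its underside. Rests on the plate just behind the gate; as the plate is drawn it leans back up to 0.15 rad for a moment and comes down 6 mm onto the worktop
- box_2: middle tip box, the same, standing on box_1; origin at the centre of its underside
- box_3: top tip box, the same, standing on box_2; origin at the centre of its underside; the stack is about 205 mm high above the plate
- dock: fixed guide: two aluminium rails 18 mm high, 95 mm long. Origin on the worktop at the mouth, midway between the rails; x points inward. Channel 63 mm wide, no floor (the plate slides on the worktop). Flare from x = 0 to -33 mm, opening to 86 mm. The end block is set anew each time: its pad meets the nose somewhere at x = 50 to 66 mm, not reported, to be felt
- seat_pad (a joint): black rubber pad 34 mm wide in front of the dock's end block; 0 = fully out, 0.006 m = pushed fully in, where it meets a hard stop. It yields at about 4 N and stays where it is pushed; the push takes about 4 to 8 N with the plate's own rubbing, more if the plate is pressed down on the worktop, where it then sticks
- flask: bystander: stoppered glass flask, 63 mm wide, 137 mm high; origin at the centre of its underside
- petri_low: bystander: petri dish, 92 mm wide, 16 mm high; origin at the centre of its underside
- tape: bystander: roll of tape lying flat at the left, 104 mm wide, 25 mm high; origin at the centre of its underside
Mind the look-alikes: they are no part of the job. Leave any yellow look-alike of the plate alone.

How it is judged:
On the way:
1. the plate is drawn clear of the gate and the three boxes stand stacked, settled on the worktop (x of plate_nose in the frame of gate below -0.008 m and height (world z) of box_1 below 0.003 m and angle between each of box_1, box_2, box_3's own z axis and vertical below 0.06 rad and distance of each of box_1, box_2, box_3 from where it was at the start of the episode below 0.04 m and horizontal distance between box_1 and box_2 below 0.025 m and horizontal distance between box_2 and box_3 below 0.025 m), for 0.2 s.
At the end, for the whole second after the job is handed in: Plate flat, released and at rest between the dock rails (centred within 4 mm, in line within 0.06 rad), pad in by at least 5 mm. Boxes on the worktop, still stacked: upright within 0.06 rad, each within 25 mm of the one below and 40 mm of its start (value of joint seat_pad above 0.005 m and x of plate_nose in the frame of dock above 0.049 m and y of plate_nose in the frame of dock between -0.004 and 0.004 m and angle between the x axis of plate and the x axis of dock, either way round below 0.06 rad and height (world z) of each of plate, box_1 below 0.003 m and angle between plate's own z axis and vertical below 0.03 rad and linear speed of plate below 0.01 m/s and angle between each of box_1, box_2, box_3's own z axis and vertical below 0.06 rad and distance of each of box_1, box_2, box_3 from where it was at the start of the episode below 0.04 m and horizontal distance between box_1 and box_2 below 0.025 m and horizontal distance between box_2 and box_3 below 0.025 m); the robot touches nothing.
It fails at once if the plate is pressed against the gate with more than 22 N (contact force between plate and gate above 22 N).
It fails at once if the plate is pressed against the dock or its pad with more than 22 N (contact force between plate and dock above 22 N).
It fails at once if a box tips by more than 0.4 rad or is carried more than 60 mm from its place (angle between any of box_1, box_2, box_3's own z axis and vertical above 0.4 rad or distance of any of box_1, box_2, box_3 from where it was at the start of the episode above 0.06 m).
It fails at once if a bystander is moved by more than 30 mm (distance of any of flask, petri_low, tape from where it was at the start of the episode above 0.03 m).
It also fails if it takes over 67 s, if anything falls off the work surface, if the arm or the gripper's body presses on something with over 40 N, if the wrist force passes 120 N, or if a joint passes its speed limit or range.

## Robot

A 6-joint arm with a two-finger parallel gripper is mounted at the origin on a cart in front of the work surface, level with it; the furniture and walls round the work are solid. World frame = base frame: x ahead of the robot, y to its left, z up, the work surface at z = 0. Lengths are in m, angles in rad, forces in N, time in s.
With the tool pointing down it reaches from about 0.275 to 0.775 m from the base axis. Payload 14.6 kg.
Tool frame: the origin (TCP) lies midway between the tips of the shut fingers; the grasp point (between the pads) lies 19 mm behind it (arm.hold_point_z is the distance from the TCP to the grasp point, in m); y points along the fingers, z is the direction in which the jaws open and shut, and the axes are right-handed (so a half turn about y gives the same grasp; the last joint's range is limited). The gripper opens to 85 mm and grips with 20 to 120 N. Pads are 22 mm wide; open, the fingers measure 114 mm over their backs; the gripper's body (76 mm by 85 mm) begins 54 mm behind the grasp point. The pads swing forward as they close: fully open they stand 13 mm farther back than shut.
Start: joints at [-1.288, 0.263, -0.048, 1.259, 0, 1.415], TCP at [0.223, -0.475, 0.231] pointing down, gripper open.
Joint ranges: [-2.65, 2.65], [-0.89, 1.7], [-1.18, 1.37], [-2.13, 2.11], [-1.35, 1.29], [-3.14, 3.14]. Speed limits (rad/s): [1.89, 1.89, 2.57, 2.79, 3.14, 3.14].

## Interface

Orientations are given as a 3x3 rotation matrix whose columns are the frame's x, y, z axes.
In Python, from bench import arm, fingers, kinematics, sensors, cams gives the robot as it stands. Calls block until the motion is done:
- arm.move_ptp(position, orientation): joint-space move of the TCP to a pose.
- arm.servo_line(position, max_speed=0.15, rot=None, threshold=None): straight line of the TCP; rot=None keeps the orientation; max_speed is the mean speed in m/s. With threshold (N) it stops when the force on the tool has changed by that much, and returns True; else False.
- arm.set_joints(angles): joint-space move.
- fingers.ungrasp() and fingers.gripper_close(strength=None): open the fingers fully, or close them until they stop; strength is the grip in N (None keeps the last).
- arm.wait(seconds).
- kinematics.ik(position, orientation): joint angles nearest the present ones, or None.
- sensors.sense(): the state.
- cams.read_camera(name): name is "scene" or "top" or "wrist"; returns a dict with "frame" (400x640x3 uint8, red, green, blue), "z_map" (400x640 float32, m along the optical axis (not along the pixel's ray), 0 where there is no reading), "fx", "fy", "cx", "cy" (pixels), "rvec" (rotation vector, rad) and "tvec" (3), from world to camera coordinates, as OpenCV has them; the wrist camera has in their place "hand_eye" (4x4, takes a point from camera to tool coordinates, whose origin is the TCP and whose axes are the tool frame's). Camera axes: x right, y down, z forward; pixel columns grow to the right and rows downward; lengths in m; the calibration is good to about 2 mm. A picture is of the moment at which its call begins: read the wrist's pose just before it.
A pose or a line that the arm cannot do raises arm.Unreachable and nothing moves.
- arm.job_done(): hands the job in, once; it reports no verdict.
The state is a dict: "time_s": time; "joint_positions": joint angles; "joint_vel": joint speeds; "joint_torque": joint torques, N m; "position": TCP position; "tcp_rot": TCP orientation; "ft_force": force on the tool from outside, world axes, zero at the start; "ft_torque": the same for the moment, N m; "grip_width": finger opening in m.
Only numpy, scipy, OpenCV 4.12 (cv2) and the standard library are available. Lean on these libraries where they do the work, as an engineer would, in place of code of your own. Each camera call takes 0.05 s, during which the arm holds its last target.

## Working session

There is one attempt and no reset: what is moved stays moved. The work goes in short steps, each a Python script; the robot and the scene stay as the last script left them, time stands still between calls to the robot, and variables do not carry over. Pictures are saved under pics/ and viewed, and the job is handed in when it is done.

```bash
mkdir -p pics; ls; cat > h.py <<'E'
import numpy as np, cv2
from bench import arm, fingers, kinematics, sensors, cams
def save(n,d): cv2.imwrite('pics/'+n+'.png', d["frame"][:,:,::-1])
def cloud(d):
    R,_=cv2.Rodrigues(np.array(d["rvec"],float)); t=np.array(d["tvec"],float).ravel()
    v,u=np.mgrid[0:400,0:640]; z=d["z_map"]
    p=np.stack([(u-d["cx"])/d["fx"]*z,(v-d["cy"])/d["fy"]*z,z],-1)
    w=(p-t)@R
    w[z==0]=np.nan
    return w
def ray(d,uv,h):
    R,_=cv2.Rodrigues(np.array(d["rvec"],float)); t=np.array(d["tvec"],float).ravel()
    uv=np.atleast_2d(uv)
    p=np.stack([(uv[:,0]-d["cx"])/d["fx"],(uv[:,1]-d["cy"])/d["fy"],np.ones(len(uv))],-1)@R
    c=-R.T@t
    return c+p*((h-c[2])/p[:,2])[:,None]
E
python3 - <<'E'
from h import *
import pickle
o={}
for n in ("scene","top","wrist"):
    d=cams.read_camera(n); save(n+'0',d); o[n]=d
pickle.dump(o,open('o.pkl','wb'))
s=sensors.sense(); print(s)
E
```

```text
pics
{'time_s': 0.15, 'joint_positions': array([-1.28830556e+00,  2.63426951e-01, -4.87619244e-02,  1.25936469e+00,
        3.05185981e-06,  1.41552244e+00]), 'joint_vel': array([-0.00161291, -0.0012576 ,  0.00101898, -0.00018825, -0.00126395,
       -0.00046177]), 'joint_torque': array([ 4.82349551e-04, -6.37824726e+01,  3.84647584e+01,  1.06404698e-02,
       -1.41333362e-04,  1.57557253e-05]), 'position': array([ 0.22251296, -0.4753122 ,  0.23093907]), 'tcp_rot': array([[-9.05701538e-01, -2.08147785e-04,  4.23915889e-01],
       [-4.23915923e-01,  7.28073814e-04, -9.05701253e-01],
       [-1.20122348e-04, -9.99999713e-01, -7.47654733e-04]]), 'ft_force': array([0.07985848, 0.18008695, 0.12625982]), 'ft_torque': array([-0.01875675, -0.01593063, -0.04550458]), 'grip_width': 0.08521252425897863}
```

View pics/scene0.png

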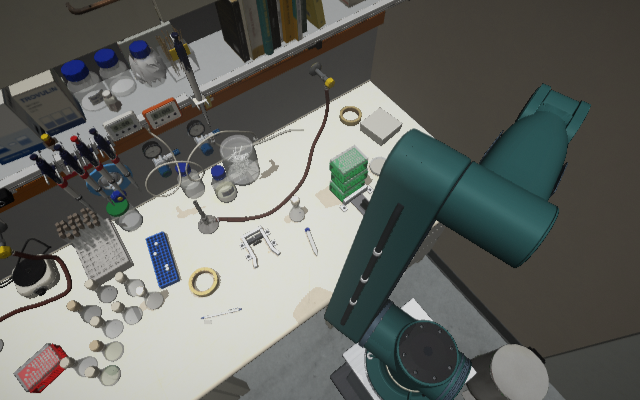

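View pics/top0.png

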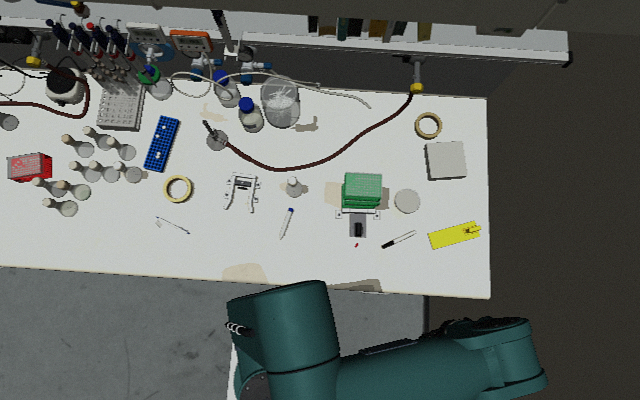

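The top view shows the dock near (242,190), the flask at (293,187), the boxes at (362,190), the gate at y≈212, the fin at (358,229), and a petri dish at (407,201). The yellow decoy is at (455,235). I'll enlarge it.

```bash
python3 - <<'E'
import cv2
a=cv2.imread('pics/top0.png')
cv2.imwrite('pics/c1.png',cv2.resize(a[165:255,320:420],None,fx=6,fy=6,interpolation=cv2.INTER_CUBIC))
cv2.imwrite('pics/c2.png',cv2.resize(a[160:225,210:310],None,fx=7,fy=7,interpolation=cv2.INTER_CUBIC))
import pickle,numpy as np
from h import *
o=pickle.load(open('o.pkl','rb'));d=o['top']
w=cloud(d)
for n,uv in dict(fin=(358,229),boxtop=(362,190),plate=(352,235),flask=(293,183),petri=(407,201),tape=(178,188),dockblk=(241,178),railL=(230,193),railR=(251,196),table=(320,250),gate=(358,212),pen=(287,222)).items(): print(n,w[uv[1],uv[0]].round(3))
print(d['fx'])
E
```

```text
fin [ 0.522 -0.249  0.044]
boxtop [ 0.626 -0.241  0.206]
plate [ 0.504 -0.233  0.004]
flask [ 0.651 -0.014  0.132]
petri [ 0.639 -0.425  0.021]
tape [ 0.636  0.419 -0.001]
dockblk [0.689 0.19  0.   ]
railL [0.626 0.221 0.017]
railR [0.619 0.142 0.022]
table [ 0.443 -0.121 -0.003]
gate [ 0.584 -0.247  0.035]
pen [0.534 0.005 0.012]
402.6309238830344
```

View pics/c1.png

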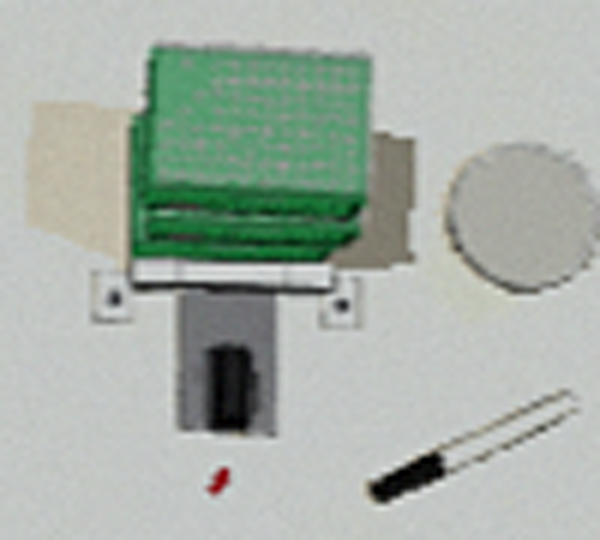

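View pics/c2.png

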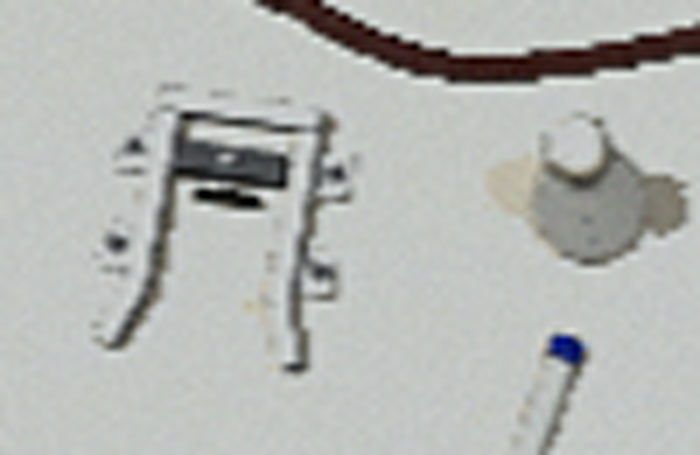

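```bash
python3 - <<'E'
from h import *
import pickle
o=pickle.load(open('o.pkl','rb'));d=o['wrist']
print(d['hand_eye'].round(3),d['fx'],d['cx'],d['cy'])
R=np.array([[0,0,1],[-1,0,0],[0,-1,0]],float)
def T(th):
    # tool y down, z (jaw) along world dir perpendicular to heading th
    z=np.array([-np.sin(th),np.cos(th),0]);y=np.array([0,0,-1.]);x=np.cross(y,z);return np.stack([x,y,z],1)
for s in (1,-1):
  for p in ([0.46,-0.249,0.25],[0.40,-0.249,0.03],[0.5,.18,.03],[0.48,0.18,0.25]):
    M=T(0); M[:,[0,2]]*=s
    print(s,p,kinematics.ik(p,M))
E
```

```text
[[ 0.     0.95   0.314 -0.08 ]
 [-0.001 -0.314  0.95  -0.143]
 [ 1.    -0.     0.     0.   ]
 [ 0.     0.     0.     1.   ]] 295.26864899280804 316.6817908806376 197.87555027972797
1 [0.46, -0.249, 0.25] [-0.65201064  0.25486553 -0.00910301  1.30682779  0.         -0.65201064]
1 [0.4, -0.249, 0.03] [-0.73000123  0.33437354 -0.55093986  0.68548293  0.         -0.73000123]
1 [0.5, 0.18, 0.03] [ 0.19215454  0.41835816 -0.40314234  0.74929583  0.          0.19215454]
1 [0.48, 0.18, 0.25] [ 0.19970506  0.23674361 -0.0341561   1.29989661  0.          0.19970506]
-1 [0.46, -0.249, 0.25] [-0.65201064  0.25486553 -0.00910301  1.30682779  0.          2.48958201]
-1 [0.4, -0.249, 0.03] [-0.73000123  0.33437354 -0.55093986  0.68548293  0.          2.41159142]
-1 [0.5, 0.18, 0.03] [ 0.19215454  0.41835816 -0.40314234  0.74929583  0.         -2.94943812]
-1 [0.48, 0.18, 0.25] [ 0.19970506  0.23674361 -0.0341561   1.29989661  0.         -2.9418876 ]
```

View pics/wrist0.png

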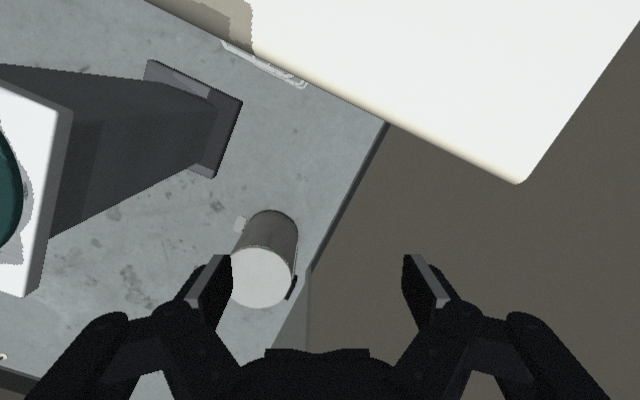

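```bash
cat >> h.py <<'E'
def T(th):
    z=np.array([-np.sin(th),np.cos(th),0]);y=np.array([0,0,-1.]);x=np.cross(y,z);return np.stack([x,y,z],1)
def wrist(n):
    s=sensors.sense(); d=cams.read_camera("wrist"); save(n,d)
    H=np.eye(4);H[:3,:3]=s['tcp_rot'];H[:3,3]=s['position']
    C=np.linalg.inv(H@np.array(d['hand_eye']))
    d['rvec']=cv2.Rodrigues(C[:3,:3])[0];d['tvec']=C[:3,3]
    return d
E
python3 - <<'E'
from h import *
import pickle
arm.move_ptp([0.43,-0.249,0.25],T(0)); arm.wait(.2)
a=wrist('wp1')
arm.move_ptp([0.45,0.18,0.25],T(0)); arm.wait(.2)
b=wrist('wd1')
pickle.dump((a,b),open('w.pkl','wb'))
print(sensors.sense()['time_s'])
E
```

```text
4.0583
```

View pics/wp1.png

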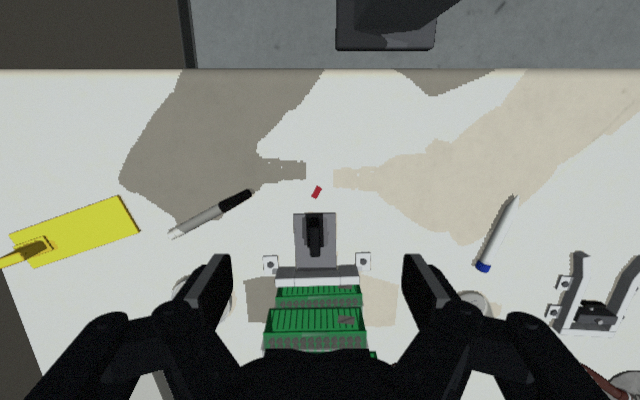

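View pics/wd1.png

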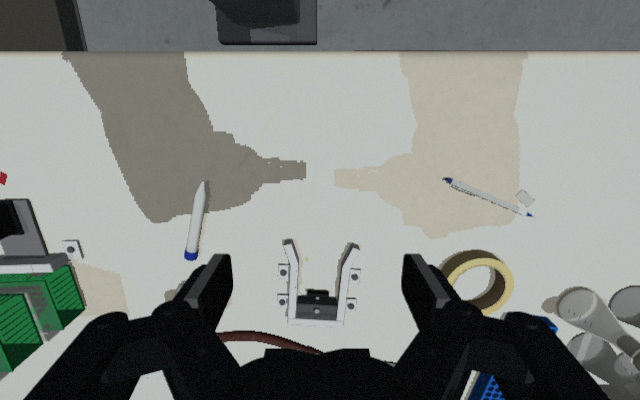

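```bash
python3 - <<'E'
from h import *
import pickle
a,b=pickle.load(open('w.pkl','rb'))
ia=cv2.imread('pics/wp1.png');ib=cv2.imread('pics/wd1.png')
cv2.imwrite('pics/c3.png',cv2.resize(ia[200:300,255:375],None,fx=6,fy=6,interpolation=cv2.INTER_CUBIC))
cv2.imwrite('pics/c4.png',cv2.resize(ib[230:330,265:375],None,fx=6,fy=6,interpolation=cv2.INTER_CUBIC))
w=cloud(b)
m=(w[...,2]>.011)&(w[...,2]<.03); m[:230]=0;m[330:]=0;m[:,:270]=0;m[:,372:]=0
cv2.imwrite('pics/c5.png',cv2.resize((m[230:330,265:375]*255).astype('uint8'),None,fx=5,fy=5,interpolation=0))
g=lambda v,u: w[v,u].round(4)
for v in range(238,328,6):
    us=np.where(m[v])[0]; print(v,[(round(w[v,u,0],3),round(w[v,u,1],3)) for u in us[np.r_[True,np.diff(us)>1]|np.r_[np.diff(us)>1,True]]] if len(us) else '')
E
```

```text
238 
244 [(np.float64(0.563), np.float64(0.132)), (np.float64(0.565), np.float64(0.143))]
250 [(np.float64(0.572), np.float64(0.133)), (np.float64(0.574), np.float64(0.146)), (np.float64(0.575), np.float64(0.225)), (np.float64(0.571), np.float64(0.238))]
256 [(np.float64(0.58), np.float64(0.136)), (np.float64(0.584), np.float64(0.148)), (np.float64(0.584), np.float64(0.221)), (np.float64(0.58), np.float64(0.235))]
262 [(np.float64(0.59), np.float64(0.139)), (np.float64(0.593), np.float64(0.151)), (np.float64(0.593), np.float64(0.217)), (np.float64(0.59), np.float64(0.229))]
268 [(np.float64(0.6), np.float64(0.14)), (np.float64(0.601), np.float64(0.15)), (np.float64(0.604), np.float64(0.214)), (np.float64(0.6), np.float64(0.225))]
274 [(np.float64(0.611), np.float64(0.139)), (np.float64(0.61), np.float64(0.15)), (np.float64(0.61), np.float64(0.214)), (np.float64(0.61), np.float64(0.224))]
280 [(np.float64(0.621), np.float64(0.137)), (np.float64(0.621), np.float64(0.149)), (np.float64(0.622), np.float64(0.213)), (np.float64(0.621), np.float64(0.225))]
286 [(np.float64(0.63), np.float64
[... 811 characters left out ...]
64(0.188)), (np.float64(0.663), np.float64(0.221))]
310 [(np.float64(0.674), np.float64(0.134)), (np.float64(0.674), np.float64(0.145)), (np.float64(0.669), np.float64(0.149)), (np.float64(0.673), np.float64(0.22))]
316 [(np.float64(0.684), np.float64(0.134)), (np.float64(0.689), np.float64(0.158)), (np.float64(0.69), np.float64(0.162)), (np.float64(0.69), np.float64(0.168)), (np.float64(0.689), np.float64(0.171)), (np.float64(0.69), np.float64(0.176)), (np.float64(0.69), np.float64(0.177)), (np.float64(0.69), np.float64(0.182)), (np.float64(0.686), np.float64(0.208)), (np.float64(0.685), np.float64(0.219))]
322 [(np.float64(0.698), np.float64(0.132)), (np.float64(0.696), np.float64(0.218))]
```

View pics/c3.png

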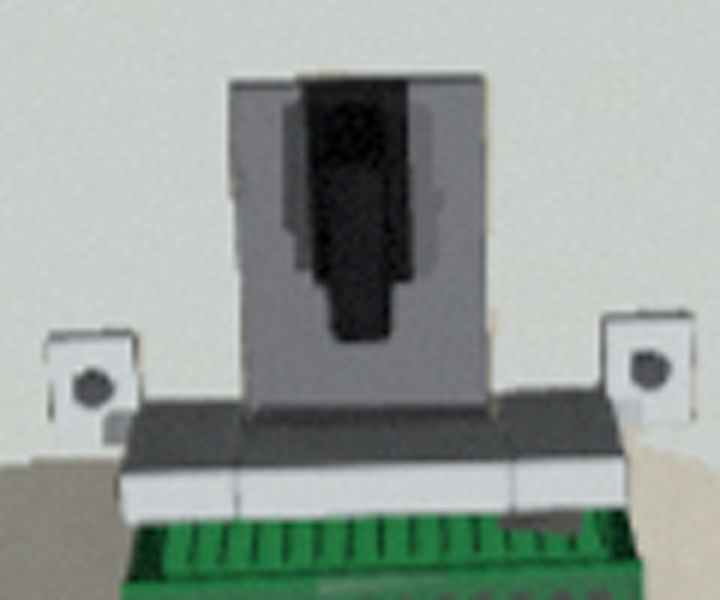

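View pics/c4.png

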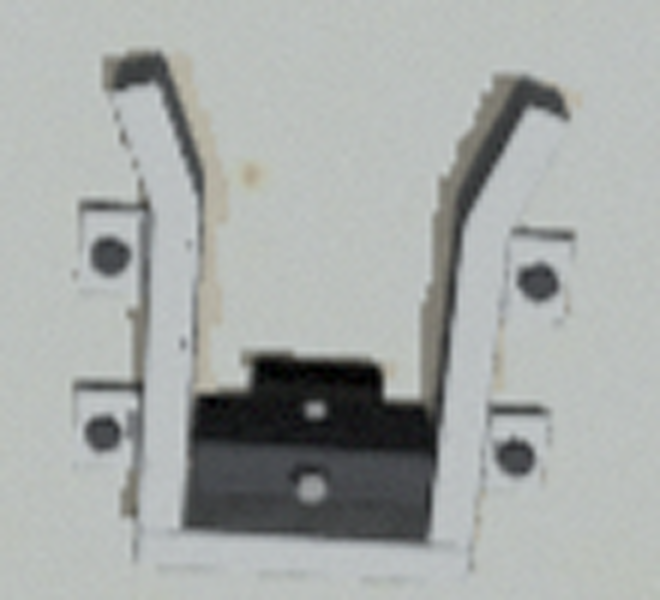

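View pics/c5.png

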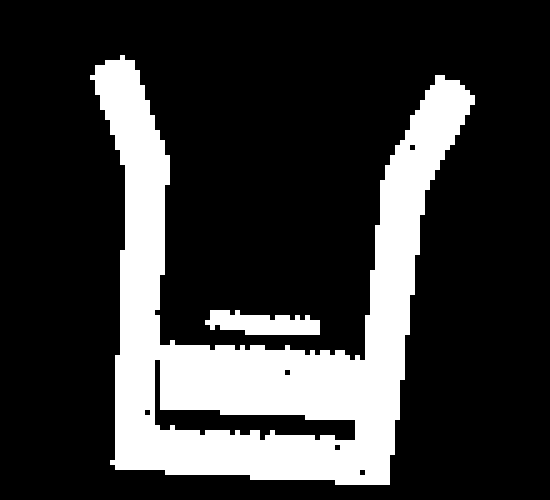

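```bash
python3 - <<'E'
from h import *
import pickle
a,b=pickle.load(open('w.pkl','rb'))
# dock: rail tops: white px mask from depth
w=cloud(b)
m=(w[...,2]>.0125)&(w[...,2]<.03); m[:230]=0;m[335:]=0;m[:,:270]=0;m[:,372:]=0
E={k:[] for k in('lo','li','ri','ro')}
for v in range(268,306):
    us=np.where(m[v])[0]
    l=us[0];k=l
    while m[v,k]:k+=1
    r=us[-1];q=r
    while m[v,q]:q-=1
    E['lo'].append((l-.5,v));
    if k<310:E['li'].append((k-.5,v))
    if q>325:E['ri'].append((q+.5,v))
    E['ro'].append((r+.5,v))
for k,e in E.items():
    p=ray(b,np.array(e,float),.018); f=np.polyfit(p[:,0]-.6,p[:,1],1); print(k,len(e),f.round(4), np.std(p[:,1]-np.polyval(f,p[:,0]-.6)).round(4))
for n,uv in dict(tipL=(264+.0+ 160/6,230+52/6),tipR=(265+525/6,230+80/6),kneeL=(265+203/6,230+195/6),kneeR=(265+460/6,230+215/6)).items(): print(n,ray(b,np.array([uv]),.018).round(4))
print('pad top', ray(b,[[265+250/6,230+368/6],[265+380/6,230+372/6]],.018).round(4))
# plate
im=cv2.imread('pics/wp1.png').astype(int); hsv=cv2.cvtColor(im.astype('uint8'),cv2.COLOR_BGR2HSV)
g=cv2.cvtColor(im.astype('uint8'),cv2.COLOR_BGR2GRAY).astype(float)
L=[];Rr=[]
for v in range(216,266):
    for lst,(u0,u1),s in((L,(287,303),-1),(Rr,(328,345),1)):
        d=np.diff(g[v,u0:u1])*s; k=np.argmax(d)
        ww=np.clip(d[max(0,k-1):k+2],0,None); lst.append((u0+.5+(np.arange(max(0,k-1),max(0,k-1)+len(ww))*ww).sum()/ww.sum(),v))
for n,l in(('PL',L),('PR',Rr)):
    p=ray(a,np.array(l),.006); f=np.polyfit(p[:,0]-.5,p[:,1],1); r=p[:,1]-np.polyval(f,p[:,0]-.5)
    k=abs(r)<.003; f=np.polyfit(p[k,0]-.5,p[k,1],1); print(n,k.sum(),f.round(4),r[k].std().round(4))
print('tail',ray(a,[[255+232/6,200+80/6],[255+483/6,200+76/6]],.006).round(4))
w=cloud(a)
k=(w[...,2]>.038)&(w[...,2]<.055);k[:205]=0;k[263:]=0;k[:,:295]=0;k[:,:]&=True;k[:,335:]=0
v,u=np.where(k);p=ray(a,np.stack([u,v],1).astype(float),.046)
print('fin',len(u),p.mean(0).round(4),cv2.minAreaRect(p[:,:2].astype('f4')*1000))
# gate feet
for n,uv in dict(fl=[(47,333),(137,333)],fr=[(602,316),(692,313)],bolt=[(93,388),(649,369)]).items(): print(n,ray(a,np.array(uv)/6.+[255,200],.005).round(4))
print('bridge front top',ray(a,np.array([(122,473),(625,458),(238,467),(512,460)])/6.+[255,200],.034).round(4))
E
```

```text
lo 38 [-0.0758  0.1392] 0.0004
li 37 [-0.0736  0.1511] 0.0005
ri 36 [-0.0704  0.2134] 0.0004
ro 38 [-0.0725  0.226 ] 0.0004
tipL [[0.5532 0.142  0.018 ]]
tipR [[0.5605 0.2288 0.018 ]]
kneeL [[0.5911 0.1527 0.018 ]]
kneeR [[0.5966 0.2145 0.018 ]]
pad top [[0.6399 0.1634 0.018 ]
 [0.6411 0.1957 0.018 ]]
PL 50 [ 0.0276 -0.2845] 0.0004
PR 50 [ 0.0306 -0.2238] 0.0003
tail [[ 0.4995 -0.2824  0.006 ]
 [ 0.4985 -0.2237  0.006 ]]
fin 334 [ 0.5216 -0.2535  0.046 ] ((522.126708984375, -253.6403045654297), (44.50675964355469, 13.059762001037598), 0.07619109004735947)
fl [[ 0.5666 -0.3297  0.005 ]
 [ 0.5666 -0.3076  0.005 ]]
fr [[ 0.562  -0.1933  0.005 ]
 [ 0.5612 -0.1713  0.005 ]]
bolt [[ 0.582  -0.3192  0.005 ]
 [ 0.5767 -0.1811  0.005 ]]
bridge front top [[ 0.5872 -0.3083  0.034 ]
 [ 0.5833 -0.1907  0.034 ]
 [ 0.5856 -0.2811  0.034 ]
 [ 0.5838 -0.217   0.034 ]]
```

```bash
python3 - <<'E'
from h import *
import pickle
arm.move_ptp([0.50,-0.254,0.15],T(0.03)); arm.wait(.2)
a=wrist('wp2'); pickle.dump(a,open('w2.pkl','wb'))
w=cloud(a)
k=(w[...,2]>.040)&(w[...,2]<.052)&(abs(w[...,0]-.522)<.04)&(abs(w[...,1]+.2535)<.02)
v,u=np.where(k);p=ray(a,np.stack([u,v],1).astype(float),.046)
print('fin',len(u),p.mean(0).round(4),cv2.minAreaRect(p[:,:2].astype('f4')*1000))
print(sensors.sense()['time_s'],sensors.sense()['ft_force'])
E
```

```text
fin 701 [ 0.5224 -0.2534  0.046 ] ((523.1622314453125, -253.52462768554688), (43.97808074951172, 13.67656135559082), 2.2134792804718018)
5.95 [ 0.78153107  0.30148452 -0.10933261]
```

View pics/wp2.png

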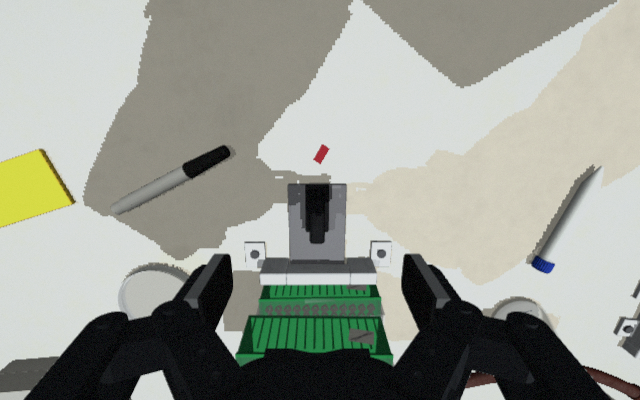

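```bash
python3 - <<'E'
from h import *
import pickle
a=pickle.load(open('w2.pkl','rb'));im=a['frame'][:,:,::-1].copy()
cv2.imwrite('pics/c6.png',cv2.resize(im[175:290,235:400],None,fx=4.8,fy=4.8,interpolation=cv2.INTER_CUBIC))
g=cv2.cvtColor(im,cv2.COLOR_BGR2GRAY).astype(float)
for n,(u0,u1),s in(('L',(280,298),-1),('R',(337,355),1)):
    l=[]
    for v in range(190,256):
        d=np.diff(g[v,u0:u1])*s; k=np.argmax(d); l.append((u0+.5+k,v))
    p=ray(a,np.array(l),.006)
    f=np.polyfit(p[:,0]-.5,p[:,1],1)
    for _ in range(3):
        r=p[:,1]-np.polyval(f,p[:,0]-.5);k=abs(r)<.0015; f=np.polyfit(p[k,0]-.5,p[k,1],1)
    print(n,k.sum(),f.round(4),r[k].std().round(5))
E
```

```text
L 66 [ 0.0252 -0.2841] 0.00042
R 66 [ 0.032 -0.224] 0.00031
```

View pics/c6.png

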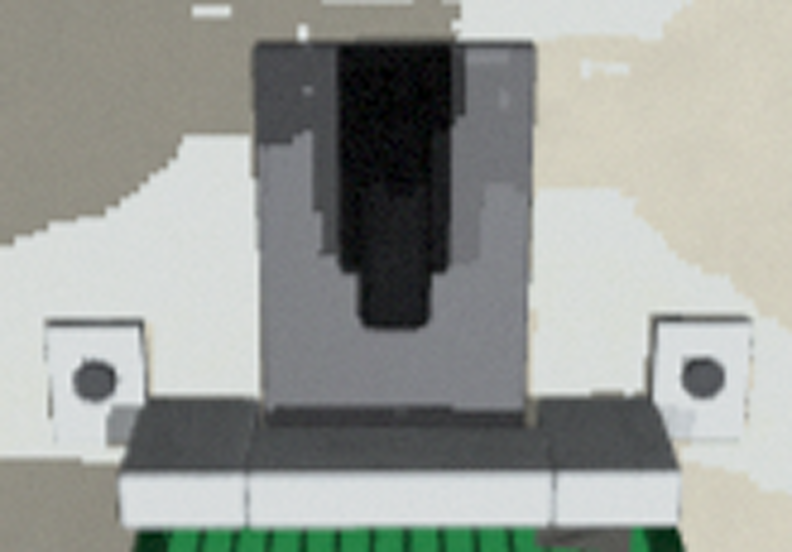

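```bash
python3 - <<'E'
from h import *
import pickle
a=pickle.load(open('w2.pkl','rb'))
f=lambda l,h:ray(a,np.array(l)/4.8+[235-.4,175-.4],h).round(4)
print('feet outer',f([(46,323),(750,319)],.005),'bolt',f([(95,380),(702,377)],.005))
print('bridge',f([(122,474),(678,472),(248,473),(552,472)],.034))
th=0.029
arm.servo_line([0.523,-0.2534,0.10],0.15,rot=T(th))
print(arm.servo_line([0.523,-0.2534,0.013],0.06,threshold=8))
s0=sensors.sense();print(s0['ft_force'],s0['position'])
fingers.gripper_close(20)
arm.wait(.3)
s=sensors.sense();print(s['ft_force']-s0['ft_force'],s['ft_torque']-s0['ft_torque'],s['grip_width'],s['time_s'],s['position'])
wrist('wp3')
E
```

```text
feet outer [[ 0.5671 -0.3303  0.005 ]
 [ 0.5611 -0.1722  0.005 ]] bolt [[ 0.5812 -0.3198  0.005 ]
 [ 0.576  -0.1815  0.005 ]]
bridge [[ 0.5869 -0.3085  0.034 ]
 [ 0.5828 -0.1918  0.034 ]
 [ 0.5858 -0.282   0.034 ]
 [ 0.5836 -0.2183  0.034 ]]
False
[-0.67926984  0.35835404  0.12837288] [ 0.52318449 -0.25349657  0.0133234 ]
[-1.16960166  2.24064667  3.2514124 ] [0.40459174 0.10959985 0.32585987] 0.014063522464499902 9.0083 [ 0.52298158 -0.25328433  0.01304565]
```

View pics/wp3.png

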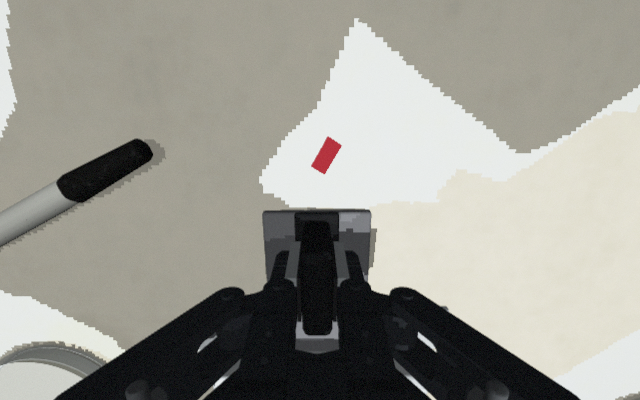

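```bash
python3 - <<'E'
from h import *
fingers.gripper_close(50); arm.wait(.2)
th=0.035; ax=np.array([np.cos(th),np.sin(th),0]); la=np.array([-ax[1],ax[0],0])
p0=np.array([0.523,-0.2534,0.0133]); off=0.
s=sensors.sense(); f0=s['ft_force']; print(f0)
rot=T(0.031)
for i,dd in enumerate([.005,.015,.03,.045,.06,.075,.09,.105,.12]):
    hit=arm.servo_line(p0-ax*dd+la*off,0.035,rot=rot,threshold=15)
    s=sensors.sense(); f=s['ft_force']
    print(dd,hit,'ax %.1f lat %.1f z %.1f'%(f@ax,f@la,f[2]),'Mz %.2f'%s['ft_torque'][2],'t %.2f'%s['time_s'])
    if hit: break
    if abs(f@la)>4: off+=0.0006*np.sign(f@la); print('off',off)
E
```

```text
[-0.55711623  2.5070739   6.11911591]
0.005 False ax -2.0 lat -0.1 z -1.0 Mz 0.01 t 9.77
0.015 False ax -1.8 lat 0.2 z -1.1 Mz -0.01 t 10.20
0.03 False ax -3.1 lat -0.1 z -0.3 Mz -0.01 t 10.78
0.045 False ax -1.2 lat -0.8 z -0.7 Mz 0.02 t 11.35
0.06 False ax -0.1 lat 0.7 z -1.4 Mz -0.01 t 11.93
0.075 False ax -2.8 lat 0.1 z -1.0 Mz 0.01 t 12.50
0.09 False ax 0.1 lat -0.5 z -1.4 Mz 0.03 t 13.07
0.105 False ax 0.1 lat 0.4 z -1.2 Mz 0.04 t 13.65
0.12 False ax 0.4 lat -0.1 z -0.9 Mz 0.00 t 14.22
```

```bash
python3 - <<'E'
from h import *
arm.wait(.3)
d=cams.read_camera('top'); save('top2',d); w=cloud(d)
s=cams.read_camera('scene'); save('sc2',s)
a=cv2.resize(d['frame'][165:275,310:420,::-1],None,fx=5,fy=5,interpolation=cv2.INTER_CUBIC)
b=cv2.resize(s['frame'][120:230,310:410,::-1],None,fx=5,fy=5,interpolation=cv2.INTER_CUBIC)
cv2.imwrite('pics/m2.png',cv2.resize(np.hstack([a,b[:550]]),None,fx=.75,fy=.75))
k=(w[...,2]>.17)&(abs(w[...,0]-.63)<.07)&(abs(w[...,1]+.25)<.08)
p=w[k];A=np.c_[p[:,:2]-p[:,:2].mean(0),np.ones(len(p))];c=np.linalg.lstsq(A,p[:,2],rcond=None)[0];print(c.round(4),p.mean(0).round(4))
import pickle
w=cloud(pickle.load(open('o.pkl','rb'))['top'])
k=(w[...,2]>.17)&(abs(w[...,0]-.63)<.07)&(abs(w[...,1]+.25)<.08)
p=w[k];A=np.c_[p[:,:2]-p[:,:2].mean(0),np.ones(len(p))];c=np.linalg.lstsq(A,p[:,2],rcond=None)[0];print('before',c.round(4),p.mean(0).round(4))
wrist('wp4')
E
```

```text
[ 0.0824 -0.0235  0.201 ] [ 0.6374 -0.2433  0.201 ]
before [ 0.1083 -0.0204  0.2068] [ 0.6408 -0.2417  0.2068]
```

View pics/m2.png

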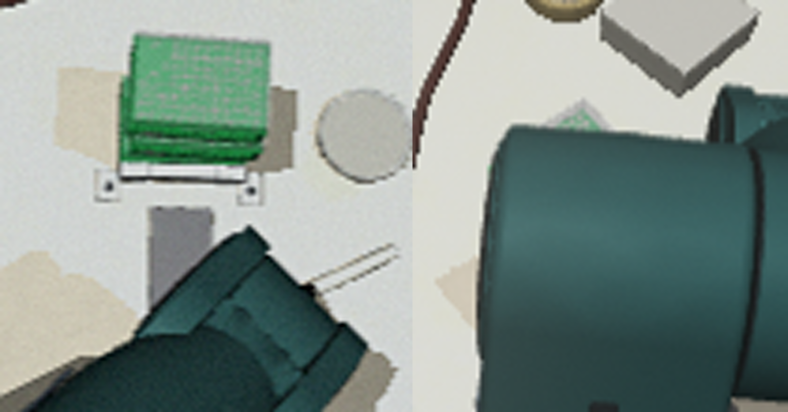

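View pics/wp4.png

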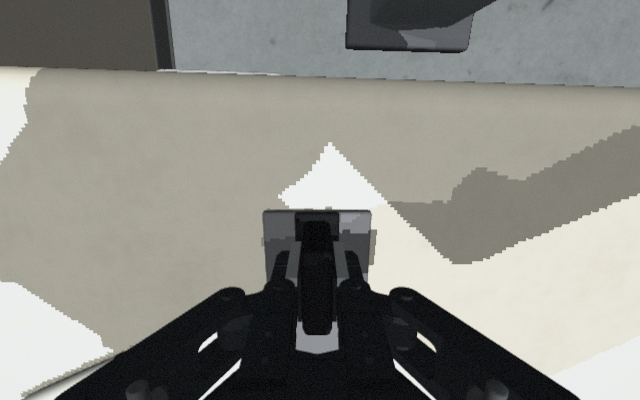

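```bash
python3 - <<'E'
from h import *
fingers.gripper_close(80); arm.wait(.1)
s=sensors.sense();p=s['position'];rot=s['tcp_rot']
arm.servo_line([p[0],p[1],.05],0.1)
print(sensors.sense()['ft_force'])
th=-0.073
arm.servo_line([.365,.1995,.05],0.2,rot=T(th)); arm.wait(.2)
d=wrist('wt1'); print(sensors.sense()['ft_force'],sensors.sense()['time_s'])
d=cams.read_camera('top'); save('top3',d)
s=cams.read_camera('scene'); save('sc3',s)
import pickle; pickle.dump((d,s),open('t3.pkl','wb'))
a=cv2.resize(d['frame'][165:275,190:300,::-1],None,fx=5,fy=5,interpolation=cv2.INTER_CUBIC)
b=cv2.resize(s['frame'][210:320,200:300,::-1],None,fx=5,fy=5,interpolation=cv2.INTER_CUBIC)
cv2.imwrite('pics/m3.png',cv2.resize(np.hstack([a,b]),None,fx=.75,fy=.75))
E
```

```text
[-0.16286896 -0.32616718 -1.44995233]
[-0.86938625  0.56647966 -1.17314215] 18.2
```

View pics/m3.png

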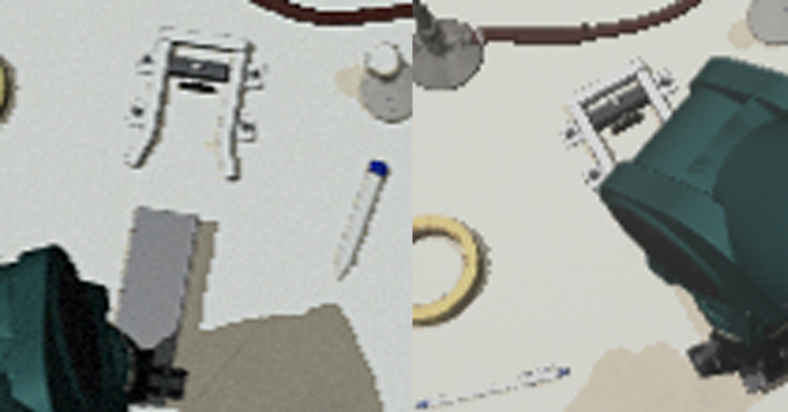

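View pics/wt1.png

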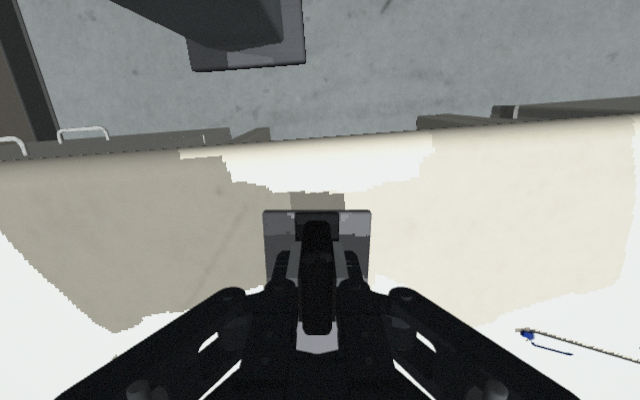

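```bash
python3 - <<'E'
from h import *
f0=sensors.sense()['ft_force']
print(arm.servo_line([.365,.1995,.020],0.1,threshold=6))
print(arm.servo_line([.365,.1995,.0133],0.02,threshold=3))
arm.wait(.2)
s=sensors.sense();print(s['position'],s['ft_force'],s['time_s'])
d=cams.read_camera('top'); save('top4',d); 
import pickle; pickle.dump(d,open('t4.pkl','wb'))
w=cloud(d)
g=cv2.cvtColor(d['frame'],cv2.COLOR_RGB2GRAY).astype(float)
def edge(rows,u0,u1,sgn,h):
    l=[]
    for v in rows:
        x=np.diff(g[v,u0:u1])*sgn;k=int(np.clip(np.argmax(x),1,len(x)-2));ww=np.clip(x[k-1:k+2],0,None)
        l.append((u0+.5+(np.arange(k-1,k+2)*ww).sum()/ww.sum(),v))
    p=ray(d,np.array(l),h);f=np.polyfit(p[:,0]-.5,p[:,1],1)
    for _ in range(3):
        r=p[:,1]-np.polyval(f,p[:,0]-.5);k=abs(r)<.0025;f=np.polyfit(p[k,0]-.5,p[k,1],1)
    return f.round(4),k.sum(),r[k].std().round(4)
print('plate L/R',edge(range(225,245),219,232,-1,.006),edge(range(225,243),236,250,1,.006))
c=d['frame'][165:265,195:285,::-1]
cv2.imwrite('pics/m4.png',cv2.resize(c,None,fx=6,fy=6,interpolation=cv2.INTER_CUBIC))
E
```

```text
False
True
[0.36510619 0.19954552 0.0131772 ] [0.09134131 0.29941746 5.75123086] 19.35
plate L/R (array([-0.0674,  0.2214]), np.int64(20), np.float64(0.001)) (array([-0.0529,  0.1588]), np.int64(18), np.float64(0.0008))
```

View pics/m4.png

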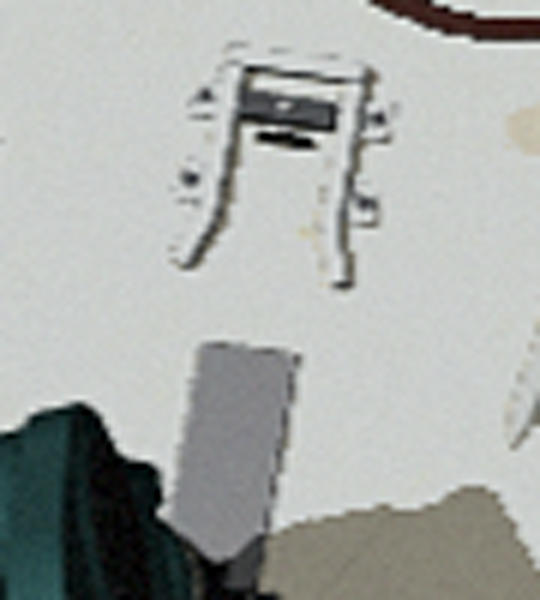

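```bash
python3 - <<'E'
from h import *
th=-0.073; ax=np.array([np.cos(th),np.sin(th),0]); la=np.array([-ax[1],ax[0],0])
p0=np.array([.365,.1995,.0135]); off=0.;z=.0136
arm.servo_line([.365,.1995,z],0.02); arm.wait(.1)
s=sensors.sense();print(s['ft_force'],s['position'])
for dd in [.02,.04,.055,.07,.08,.09,.1,.108,.114]:
    q=p0+ax*dd+la*off;q[2]=z
    hit=arm.servo_line(q,0.04,rot=T(th),threshold=8)
    s=sensors.sense(); f=s['ft_force']
    print(dd,hit,'ax %.1f lat %.1f z %.1f'%(f@ax,f@la,f[2]),'Mz %.2f'%s['ft_torque'][2],'t %.2f'%s['time_s'],(s['position']-p0)@ax)
    if hit: break
    if abs(f@la)>2.5: off+=0.0004*np.sign(f@la); print('off',off)
    if f[2]>3: z+=.0001
    if f[2]<-1: z-=.0001
E
```

```text
[-0.53050302  0.40526272 -2.03374172] [0.3648931  0.19946406 0.01351662]
0.02 False ax 0.2 lat 0.0 z -0.8 Mz 0.01 t 20.40 0.01990434472514059
0.04 False ax -0.3 lat -0.1 z -1.4 Mz -0.03 t 21.05 0.03985857740445452
0.055 False ax -0.2 lat 0.8 z -1.2 Mz -0.01 t 21.57 0.05504021705381459
0.07 False ax -0.1 lat -0.1 z -1.4 Mz -0.06 t 22.10 0.06999900112536954
0.08 False ax 0.6 lat 0.4 z -1.3 Mz -0.02 t 22.50 0.08022127784435054
0.09 False ax 1.1 lat 0.4 z 0.4 Mz 0.00 t 22.90 0.09044358131708805
0.1 True ax 4.0 lat -0.2 z 3.5 Mz -0.03 t 23.11 0.09314644710448002
```

```bash
cat > ins.py <<'E'
from h import *
import sys
th=-0.073; ax=np.array([np.cos(th),np.sin(th),0]); la=np.array([-ax[1],ax[0],0])
p0=np.array([.365,.1995,.0135])
def go(dds,z,thr,off=0.,v=.03,lim=99):
    for dd in dds:
        q=p0+ax*dd+la*off;q[2]=z
        hit=arm.servo_line(q,v,rot=T(th),threshold=thr)
        s=sensors.sense(); f=s['ft_force']
        print(round(dd,4),hit,'ax %.1f lat %.1f z %.1f'%(f@ax,f@la,f[2]),'M %.2f %.2f %.2f'%tuple(s['ft_torque']),'t %.2f'%s['time_s'],((s['position']-p0)@ax).round(5),((s['position']-p0)@la).round(5),s['position'][2].round(5))
        if hit or -(f@ax)>lim or abs(f@la)>6: break
E
python3 - <<'E'
from ins import *
s=sensors.sense();print(s['ft_force'])
q=s['position'].copy();q[2]=.01335;arm.servo_line(q,.02);arm.wait(.2)
s=sensors.sense();print(s['ft_force'],s['position'])
go([.095,.1,.105,.11],.01335,9)
E
```

```text
[ 4.00769704 -0.52476024  3.52266395]
[-0.46528351 -0.22622458  0.57005495] [0.45767765 0.19265131 0.01329608]
0.095 False ax 0.0 lat -0.3 z -1.0 M 0.05 0.02 -0.08 t 23.81 0.09494 -3e-05 0.01326
0.1 False ax 0.1 lat 0.5 z -0.1 M -0.01 0.06 -0.02 t 24.12 0.10023 -4e-05 0.01331
0.105 False ax -0.1 lat 0.3 z 0.7 M 0.00 0.02 0.04 t 24.44 0.1052 -3e-05 0.0133
0.11 False ax 0.5 lat 0.7 z -1.0 M 0.04 0.03 -0.02 t 24.76 0.1102 -2e-05 0.01332
```

```bash
python3 - <<'E'
from ins import *
go(np.arange(.1115,.138,.0015),.0133,10,v=.01,lim=9.5)
E
```

```text
0.1115 False ax -0.2 lat 0.5 z -2.0 M -0.00 0.01 -0.00 t 25.06 0.11153 1e-05 0.0133
0.113 False ax -0.0 lat -0.3 z -1.2 M 0.02 0.04 0.02 t 25.36 0.11307 -1e-05 0.0133
0.1145 False ax 0.1 lat -0.1 z 0.1 M -0.01 0.02 0.00 t 25.66 0.11459 -1e-05 0.01329
0.116 False ax 0.7 lat 0.4 z -0.7 M 0.06 0.06 0.02 t 25.96 0.11611 1e-05 0.01329
0.1175 False ax -0.6 lat 0.4 z -0.5 M 0.03 0.03 0.00 t 26.26 0.11756 -1e-05 0.0133
0.119 False ax -0.3 lat -0.4 z -1.7 M 0.00 0.03 -0.02 t 26.56 0.11905 1e-05 0.0133
0.1205 False ax 0.2 lat -1.0 z -1.3 M -0.00 0.02 -0.02 t 26.86 0.1206 2e-05 0.01331
0.122 False ax -0.2 lat 0.7 z -1.0 M -0.06 0.04 0.03 t 27.16 0.12206 -1e-05 0.01329
0.1235 False ax -0.1 lat -0.4 z -0.5 M -0.05 0.06 -0.04 t 27.46 0.12354 1e-05 0.01327
0.125 False ax 0.7 lat -0.5 z -0.9 M -0.02 0.01 -0.01 t 27.76 0.12507 1e-05 0.01329
0.1265 False ax -1.6 lat -0.5 z 0.7 M -0.04 0.13 0.02 t 28.06 0.12646 -0.0 0.01328
0.128 True ax -1.0 lat 0.2 z 5.5 M 0.03 -0.00 0.05 t 28.27 0.12696 -5e-05 0.0132
```

```bash
python3 - <<'E'
from ins import *
go(np.arange(.1275,.1325,.0005),.0134,14,v=.006,lim=11)
E
```

```text
0.1275 False ax -4.8 lat 0.1 z 0.9 M 0.18 0.83 0.02 t 28.68 0.127 -8e-05 0.01323
0.128 False ax -5.9 lat 0.1 z 0.9 M 0.12 0.88 0.04 t 28.93 0.12755 -4e-05 0.01323
0.1285 False ax -4.2 lat 0.3 z 1.2 M 0.15 0.84 0.04 t 29.18 0.12806 -4e-05 0.01323
0.129 False ax -5.1 lat 0.3 z 1.3 M 0.14 0.91 0.04 t 29.43 0.12856 -3e-05 0.01324
0.1295 False ax -5.1 lat 0.7 z 0.6 M 0.12 0.88 0.03 t 29.68 0.12901 -8e-05 0.01321
0.13 False ax -4.4 lat -0.1 z 0.8 M 0.18 0.86 0.04 t 29.93 0.12953 -6e-05 0.01323
0.1305 False ax -4.9 lat 0.2 z 1.2 M 0.14 0.87 0.06 t 30.18 0.13005 -4e-05 0.01323
0.131 False ax -5.5 lat 1.0 z 1.6 M 0.10 0.92 0.02 t 30.43 0.13054 -7e-05 0.01322
0.1315 False ax -5.5 lat 1.0 z -0.7 M 0.11 0.85 0.04 t 30.68 0.13103 -5e-05 0.01322
0.132 False ax -4.3 lat 0.2 z 1.0 M 0.10 0.86 0.02 t 30.93 0.13153 -6e-05 0.01322
0.1325 False ax -5.6 lat 0.4 z 0.9 M 0.14 0.90 0.01 t 31.18 0.13201 -5e-05 0.0132
```

```bash
python3 - <<'E'
from ins import *
go(np.arange(.1328,.1350,.0003),.0134,14,v=.006,lim=9.5)
E
```

```text
0.1328 False ax -5.9 lat -0.4 z 0.4 M 0.15 0.84 0.00 t 31.43 0.13229 -6e-05 0.01323
0.1331 False ax -5.7 lat 0.1 z 1.9 M 0.21 1.09 -0.02 t 31.68 0.1324 -6e-05 0.01321
0.1334 False ax -7.2 lat 0.4 z 4.1 M 0.23 1.44 0.01 t 31.93 0.13238 -9e-05 0.01319
0.1337 False ax -9.9 lat -0.1 z 5.8 M 0.20 1.65 0.03 t 32.17 0.13238 -5e-05 0.01319
```

```bash
python3 - <<'E'
from ins import *
q=p0+ax*.1325;q[2]=.0133
arm.servo_line(q,.006);arm.wait(.2)
s=sensors.sense();print(s['ft_force'],((s['position']-p0)@ax).round(5))
fingers.ungrasp();arm.wait(.2)
print(sensors.sense()['ft_force'],sensors.sense()['grip_width'])
q=sensors.sense()['position'].copy();q[2]=.12;arm.servo_line(q,.12)
q=[.42,.19,.25];arm.servo_line(q,.15,rot=T(th));arm.wait(.2)
d=wrist('wf');import pickle;pickle.dump(d,open('wf.pkl','wb'))
t=cams.read_camera('top');save('topf',t)
w=cloud(t);k=(w[...,2]>.17)&(abs(w[...,0]-.63)<.07)&(abs(w[...,1]+.25)<.08);print('boxtop',w[k].mean(0))
im=d['frame'][:,:,::-1]
cv2.imwrite('pics/cf.png',cv2.resize(im[190:350,240:400],None,fx=3.7,fy=3.7,interpolation=cv2.INTER_CUBIC))
cv2.imwrite('pics/ct.png',cv2.resize(t['frame'][150:260,190:430,::-1],None,fx=3.3,fy=3.3,interpolation=cv2.INTER_CUBIC))
print(sensors.sense()['time_s'])
E
```

```text
[-4.44284532 -0.15096543 -0.26793333] 0.13242
[ 0.10140306 -0.69805314  0.21040972] 0.08496239437458818
boxtop [ 0.63744731 -0.24318582  0.201038  ]
36.125
```

View pics/cf.png

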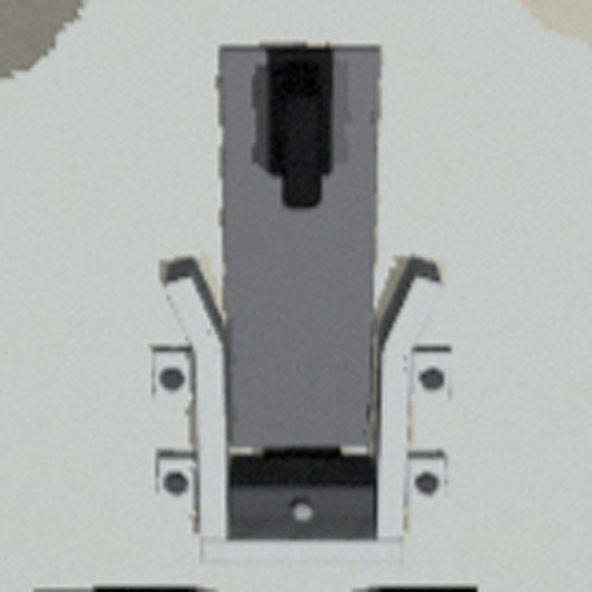

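View pics/ct.png

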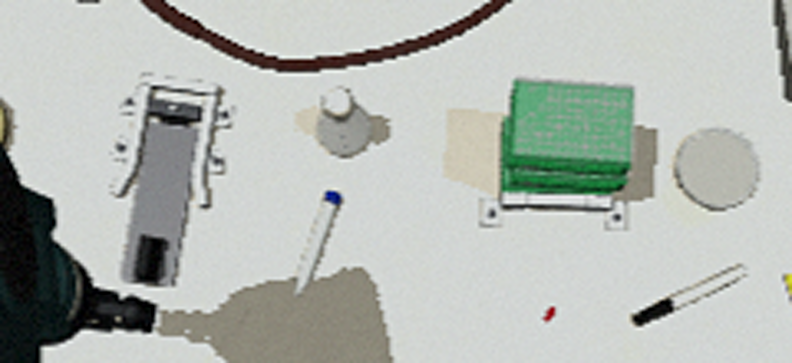

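The wrist crop shows the plate centred and in line between the rails. Its nose edge, at about (300,447), is against the pad, with only a thin gap to the block. The top crop shows the boxes stacked behind the gate and the bystanders in place.

```bash
python3 -c "
from h import *
arm.job_done()"
```

```text
the job is handed in; nothing more can be done
```

The plate is in the dock with its pad pushed fully in. The three boxes still stand stacked behind the gate, and the job was handed in at about 36 s of the allowed 67 s.

- **Drawing out:** I gripped the fin and pulled the plate 120 mm out under the gate. The tool force stayed around 3 N. The top camera then showed the stack about 6 mm lower, still stacked and only a few millimetres from where it started.
- **Docking:** I lifted the plate over to the dock, set it down and slid it in. The pad yielded at about 5 N over roughly 6 mm of travel. The plate then stopped moving while the push rose to about 10 N, which I took as the hard stop. I eased off and released.
- **One stop on the way in:** An early force stop 20 mm into the channel came from pressing the plate slightly down on the worktop. I raised it a little and carried on. The tool force change stayed at or below about 10 N throughout docking.
- **Last checks:** The pictures show the plate centred and in line between the rails with its nose on the pad. The flask and petri dish look unmoved. The tape roll was not in my last cropped pictures, so I did not check it specifically.

The top view's depth gave an apparent box slope of about 0.08. It read 0.11 before anything was moved, so I took it as camera error rather than a lean. I did not measure box tilt any other way.

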